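# Make up two electronics lab kits

### The arm

A 6-joint arm with a two-finger parallel gripper is mounted at the origin on the work surface. World frame = base frame: x ahead of the robot, y to its left, z up, the work surface at z = 0. Lengths are in m, angles in rad, forces in N, time in s.
With the tool pointing down it reaches from about 0.35 to 0.975 m from the base axis. Payload 4.9 kg.
Tool frame: the origin (TCP) lies at the very end of the fingers, on their centre line; the grasp point (between the pads) lies 19 mm behind it; z points along the fingers, x is the direction in which the jaws open and shut, and the axes are right-handed (so a half turn about z gives the same grasp; the last joint's range is limited). The gripper opens to 85 mm and grips with 20 to 120 N. Pads are 22 mm wide; open, the fingers measure 114 mm over their backs; the gripper's body (76 mm by 85 mm) begins 54 mm behind the grasp point. The pads swing forward as they close: fully open they stand 13 mm farther back than shut.
Start: joints at [-1.378, 0.053, 1.613, -0, 1.476, -0.119], TCP at [0.192, -0.595, 0.231] pointing down, gripper open.
Joint ranges: [-3.01, 3.01], [-1.01, 2.22], [0.06, 2.58], [-1.02, 4.17], [0.09, 2.62], [-3.14, 3.14]. Speed limits (rad/s): [2.57, 2.57, 3.14, 3.14, 3.14, 3.14].

### API

Orientations are given as a unit quaternion [w, x, y, z].
In Python, from plant import manip, imaging gives the robot as it stands.
- The arm moves only by the shell command python3 -m pendant 'ROWS'. ROWS is JSON, a list that holds one entry, the list of rows, each a list of 7 numbers: the turn, a rotation vector about the world's x, y, z in units of pi rad (1.0 is pi rad), then the shift along the world's x, y, z in units of 250 mm (1.0 is 250 mm), then the opening, from 0 (shut) to 1 (fully open). In form: [[[ax, ay, az, tx, ty, tz, claw], ...]]. A call has 1 to 20 rows; each row shifts and turns the commanded pose from where the row before left it; what a row does not reach is not made up. A row lasts 1/8 s, in which the tool goes at most 62.5 mm and 10.7 degrees, less where a joint would pass 70% of its speed; a pose out of reach is approached as far as the arm can. A call with a number of a shift or a turn outside -1 to 1 is refused whole. A call with a gripper value outside its range is refused whole. The fingers move at their own pace and stop on an object; the grip force is fixed at half the most. Time passes only in rows, so rows that do not move let the fingers close. It gives the time, the measured TCP pose, the force and the opening at its end, in the units of the state.
- manip.state(): the state, without advancing time (a new reading comes with each control period).
- imaging.grab_frame(name): name is "scene" or "top"; returns a dict with "frame" (400x640x3 uint8, blue, green, red), "mtx" (3x3 intrinsics, pixels), "world_to_cam" (4x4, takes a point from world to camera coordinates). Camera axes: x right, y down, z forward; pixel columns grow to the right and rows downward; lengths in m; the calibration is good to about 2 mm. A picture is of the moment at which its call begins. There is no depth.
- manip.job_done(): hands the job in, once; it reports no verdict.
The state is a dict: "time": time; "joint_pos": joint angles; "joint_vel": joint speeds; "joint_efforts": joint torques, N m; "tool_pos": TCP position; "tool_rot": TCP orientation; "contact_force": force on the tool from outside, world axes, zero at the start; "ft_torque": the same for the moment, N m; "gripper_width": opening from 0.0 (shut) to 1.0 (fully open).
Only numpy, scipy, OpenCV 4.12 (cv2) and the standard library are available. Lean on these libraries where they do the work, as an engineer would, in place of code of your own. Each camera call takes 0.05 s, during which the arm holds its last target. There are 200 camera calls.

### The job

Make up the two lab kits from the stock on the bench mat: in the two-compartment tray the mains transformer goes in the wide compartment and the largest of the three capacitors in the narrow one; in the three-compartment tray the ring choke goes in the wide end compartment, the heat sink in the middle and the smallest capacitor in the narrow end compartment. Stand every part upright on the floor of its compartment, setting it down gently rather than dropping it, and let go of it. Leave the middle-sized capacitor and the relay where they stand.

Things in the scene. Friction and masses are not known exactly. Their poses are not given: they have to be found in the camera images.
- tray2: Fixed two-compartment kit tray, pale grey plastic, 157 x 116 x 20 mm high, lying askew left or right of the stock. Walls, floor, divider 3 mm thick. Origin at the centre of its underside, x along its length, z up. Wide compartment 88 mm long, centre x = -31.5 mm; narrow one 60 mm, centre x = +45.5 mm; both centred on y = 0, 110 mm across. Their floor is 3 mm above the origin.
- tray3: Fixed three-compartment kit tray, like the other but 212 x 116 x 20 mm high, on the other side of the stock. Origin at the centre of its underside, x along its length, z up. Compartments along x: wide end 84 mm long (centre x = -61 mm), middle 66 mm (+17 mm), narrow end 50 mm (+78 mm); centred on y = 0, 110 mm across. Their floor is 3 mm above the origin.
- transformer_c (a point): Mains transformer: dark grey laminated steel core with a yellowish taped winding bulging from two faces; 40 (x, over the winding) x 50 (y, over the core) x 44 mm high, about 0.33 kg. Origin at its centre, half-way up; z up along its own height. Take it across y by the flat core ends, 50 mm apart (each 22 mm broad).
- cap_large_c (a point): The largest of three can capacitors: upright black cylinder, 42 mm diameter, 68 mm high (last 4 mm are two brass terminals on the top), 0.13 kg. Origin at its centre, half-way up; z up along its own height.
- cap_medium_c (a point): The middle-sized capacitor, same look, 34 mm diameter, 52 mm high. Origin at its centre, half-way up; z up along its own height. Stays in the stock.
- cap_small_c (a point): The smallest capacitor, same look, 26 mm diameter, 38 mm high, 35 g. Origin at its centre, half-way up; z up along its own height.
- choke_c (a point): Ring choke: a copper-wound ring standing on edge on a black base of 50 (x) x 26 (y) x 5 mm; 54 mm high over all, 0.14 kg. The ring is 50 mm in diameter in the x-z plane and 18 mm thick along y. Origin at its centre, half-way up; z up along its own height. Take the ring across y, above the base.
- heatsink_c (a point): Bare aluminium heat sink, a plate with seven upright fins: 42 (x) x 26 (y) x 48 mm high, 70 g. Origin at its centre, half-way up; z up along its own height. Take it across y (26 mm, plate to fin tips).
- relay_c (a point): Plug-in relay, clear box on black base: 28 x 28 x 50 mm high. Origin at its centre, half-way up; z up along its own height. Stays in the stock. Trays and stock stand on a mat with its top at z = 0.002 m. The seven stock parts stand upright between the trays in any order, 80 mm or more centre to centre; a loose terminal strip and toggle switch (under 20 mm high, not needed) lie as far off among them.
There are look-alikes about, which are no part of the job. What is shaped like the part that bears transformer_c but purple is not meant.

How it is judged:
At the end, for the whole second after the job is handed in: Each of the five parts stands in its named compartment of its tray, within the walls, on the floor (height within 4 mm), upright within 0.12 rad, at rest and released; middle-sized capacitor and relay are within 25 mm of where they began (x of transformer_c in the frame of tray2 between -0.0575 and -0.0055 m and y of transformer_c in the frame of tray2 between -0.037 and 0.037 m and z of transformer_c in the frame of tray2 between 0.021 and 0.029 m and angle between each of transformer_c, cap_large_c, choke_c, heatsink_c, cap_small_c's own z axis and vertical below 0.12 rad and linear speed of each of transformer, cap_large, choke, heatsink, cap_small below 0.02 m/s and angular speed of each of transformer, cap_large, choke, heatsink, cap_small below 0.2 rad/s and x of cap_large_c in the frame of tray2 between 0.0345 and 0.0565 m and y of cap_large_c in the frame of tray2 between -0.036 and 0.036 m and z of cap_large_c in the frame of tray2 between 0.033 and 0.041 m and x of choke_c in the frame of tray3 between -0.092 and -0.03 m and y of choke_c in the frame of tray3 between -0.044 and 0.044 m and z of choke_c in the frame of tray3 between 0.026 and 0.034 m and x of heatsink_c in the frame of tray3 between -0.005 and 0.039 m and y of heatsink_c in the frame of tray3 between -0.044 and 0.044 m and z of heatsink_c in the frame of tray3 between 0.023 and 0.031 m and x of cap_small_c in the frame of tray3 between 0.064 and 0.092 m and y of cap_small_c in the frame of tray3 between -0.044 and 0.044 m and z of cap_small_c in the frame of tray3 between 0.018 and 0.026 m and distance of each of cap_medium_c, relay_c from where it was at the start of the episode below 0.025 m); the robot touches nothing.
It fails at once if a kit part is dropped from a height or thrown: it moves faster than 0.75 m/s (a free fall of about 3 cm) with its centre less than 80 mm above the bench ((linear speed of transformer above 0.75 m/s and height (world z) of transformer_c below 0.08 m) or (linear speed of cap_large above 0.75 m/s and height (world z) of cap_large_c below 0.08 m) or (linear speed of choke above 0.75 m/s and height (world z) of choke_c below 0.08 m) or (linear speed of heatsink above 0.75 m/s and height (world z) of heatsink_c below 0.08 m) or (linear speed of cap_small above 0.75 m/s and height (world z) of cap_small_c below 0.08 m)).
It fails at once if the middle-sized capacitor or the relay is moved more than 25 mm from its place, or tipped over (distance of any of cap_medium_c, relay_c from where it was at the start of the episode above 0.025 m or angle between any of cap_medium_c, relay_c's own z axis and vertical above 0.5 rad).
It also fails if it takes over 115 s, if anything falls off the work surface, if the arm or the gripper's body presses on something with over 40 N, if the wrist force passes 120 N, or if a joint passes its speed limit or range.

## Working session

There is one attempt and no reset: what is moved stays moved. The work goes in short steps, Python scripts to look and compute and a shell command to move; the robot and the scene stay as the last step left them, time stands still between calls to the robot, and variables do not carry over. Pictures are saved under pics/ and viewed, about 12 in all and at most 16, crops included, and the job is handed in when it is done.

```bash
ls; mkdir -p pics
cat > h.py <<'E'
import numpy as np, cv2
from plant import manip, imaging
def grab(n):
    d=imaging.grab_frame(n); return np.array(d["frame"]),np.array(d["mtx"]),np.array(d["world_to_cam"])
def ray(uv,z,K,T):
    R,t=T[:3,:3],T[:3,3]; o=-R.T@t
    d=R.T@np.linalg.inv(K)@np.array([uv[0],uv[1],1.]); return o+d*(z-o[2])/d[2]
def proj(p,K,T):
    q=K@(T[:3,:3]@np.array(p)+T[:3,3]); return q[:2]/q[2]
E
python3 - <<'E'
from h import *
s=manip.state(); print(s['time'],s['tool_pos'],s['tool_rot'],s['gripper_width'])
for n in("scene","top"):
    f,K,T=grab(n); cv2.imwrite(f"pics/{n}0.png",f); np.savez(n+"0.npz",f=f,K=K,T=T)
    print(n,K[0,0],-T[:3,:3].T@T[:3,3]); print(T[:3,:3].round(2))
E
```

```text
pics
0.0 [ 0.19161507 -0.59425081  0.23005569] [-6.85585390e-04  8.08321254e-01 -5.88740787e-01 -7.52358201e-04] 0.9974414897371184
scene 487.5515941892408 [ 1.02984791 -0.40167215  0.90384965]
[[ 0.67  0.74 -0.02]
 [ 0.59 -0.54 -0.61]
 [-0.46  0.39 -0.8 ]]
top 406.85322930304375 [ 0.35085192 -0.01325929  0.97843132]
[[ 0.12 -0.99 -0.  ]
 [-0.97 -0.12 -0.23]
 [ 0.23  0.03 -0.97]]
```

View pics/top0.png

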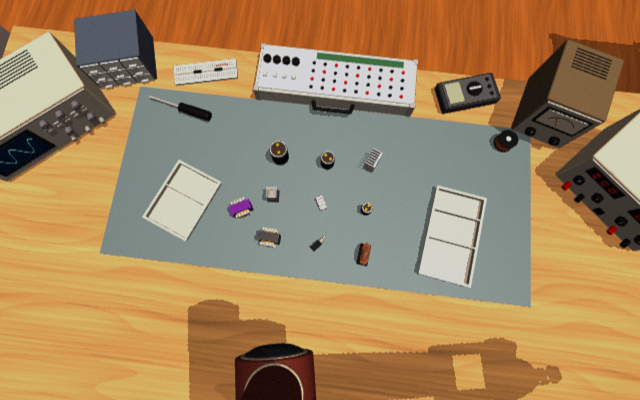

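View pics/scene0.png

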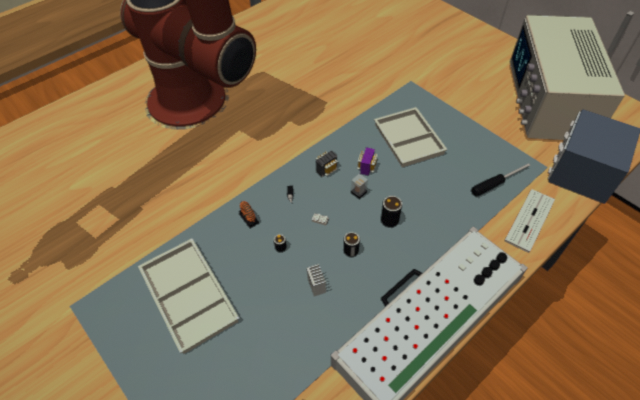

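Top view: large cap at (279,152), medium cap (327,159), small cap (366,208), heat sink (373,159), choke (364,254) and relay (272,194). There are two transformer shapes, at (268,237) dark grey and (240,207) purple. The grey one is meant, because purple is excluded. Next I'll confirm it in an enlarged crop.

Run:
```python
from h import *
d=np.load("top0.npz"); f=d['f']; K=d['K'];T=d['T']
cv2.imwrite("pics/crop1.png",cv2.resize(f[135:275,215:395],None,fx=4.3,fy=4.2,interpolation=cv2.INTER_CUBIC))
e=np.load("scene0.npz")
cv2.imwrite("pics/crop2.png",cv2.resize(e['f'][140:300,230:415],None,fx=4.3,fy=3.7,interpolation=cv2.INTER_CUBIC))
# trays: bright mask
g=f.astype(int); hsv=cv2.cvtColor(f,cv2.COLOR_BGR2HSV)
m=((hsv[...,1]<50)&(hsv[...,2]>110)).astype(np.uint8)*255
for nm,(x0,y0,x1,y1) in dict(t2=(135,150,230,250),t3=(405,175,500,295)).items():
    mm=np.zeros_like(m); mm[y0:y1,x0:x1]=m[y0:y1,x0:x1]; mm=cv2.morphologyEx(mm,cv2.MORPH_CLOSE,np.ones((7,7)))
    c=max(cv2.findContours(mm,0,2)[0],key=cv2.contourArea)[:,0]
    for z in(0.012,0.022):
        P=np.array([ray(p,z,K,T)[:2] for p in c]).astype(np.float32)
        print(nm,z,cv2.minAreaRect(P))
```

```text
t2 0.012 ((0.5239147543907166, 0.3390018939971924), (0.25846922397613525, 0.23512054979801178), 9.729499816894531)
t2 0.022 ((0.5221241116523743, 0.3353569507598877), (0.2557947635650635, 0.23268766701221466), 9.729501724243164)
t3 0.012 ((0.5208864212036133, -0.3236073851585388), (0.2934550940990448, 0.23137718439102173), 3.9617063999176025)
t3 0.022 ((0.5191270709037781, -0.3203961253166199), (0.2904186546802521, 0.2289830446243286), 3.961707353591919)
```

View pics/crop1.png

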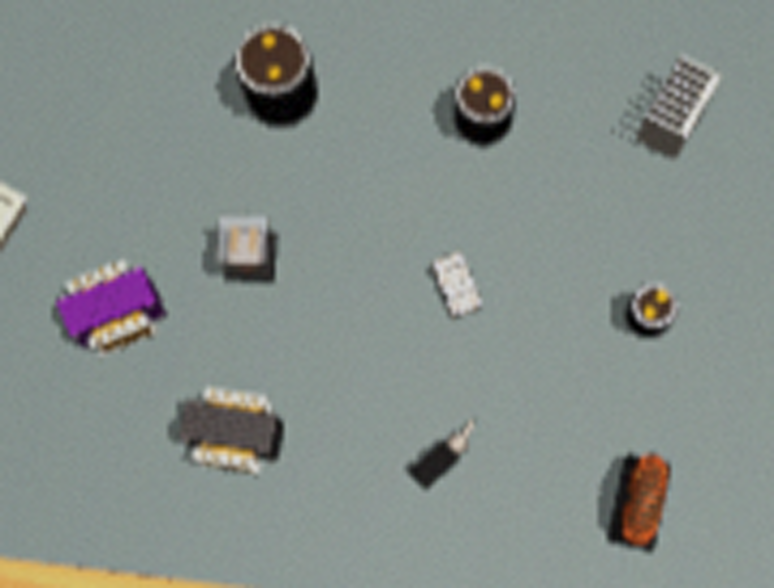

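View pics/crop2.png

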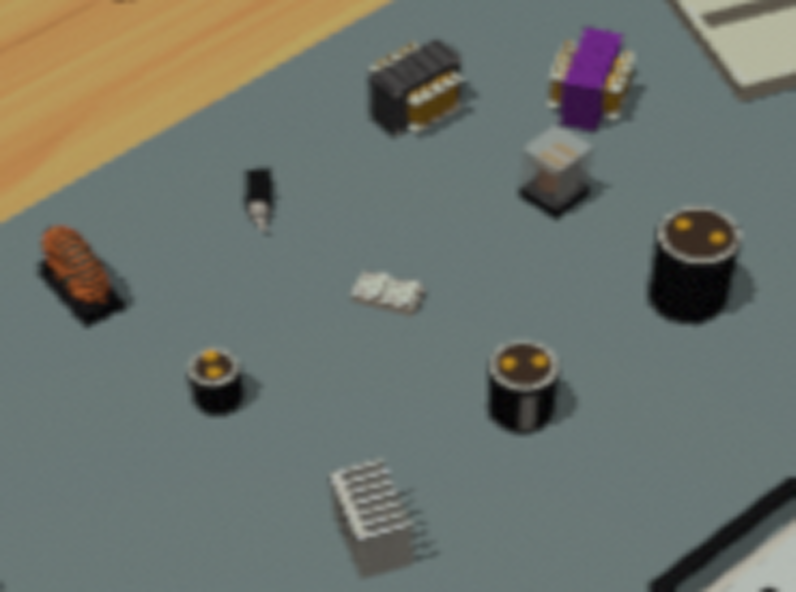

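The crops confirm it: the grey core with the yellow winding is at crop1 (229,424) = pixel (268,236), and the purple one at (240,207) is the look-alike. Next I'll measure parts from both views, and the trays with a better threshold.

Run:
```python
from h import *
d=np.load("top0.npz"); e=np.load("scene0.npz")
A=lambda x,y:(215+x/4.3,135+y/4.2)
B=lambda x,y:(230+x/4.3,140+y/3.7)
def two(a,b):
    rows=[];r=[]
    for (u,v),c in((a,d),(b,e)):
        P=c['K']@c['T'][:3]
        rows+= [u*P[2]-P[0], v*P[2]-P[1]]
    M=np.array(rows); return np.linalg.lstsq(M[:,:3],-M[:,3],rcond=None)[0]
items=dict(large=((274,60),(698,235),.066),medium=((485,95),(524,366),.050),small=((655,305),(214,366),.036),heat=((682,97),(372,498),.050),
 trafo=((229,424),(416,68),.046),choke=((648,500),(75,263),.031),relay=((243,240),(559,152),.052))
for k,(a,b,z) in items.items():
    print(k,'tri',two(A(*a),B(*b)).round(4),'top',ray(A(*a),z,d['K'],d['T'])[:2].round(4),'scene',ray(B(*b),z,e['K'],e['T'])[:2].round(4))
def ang(n,p,q,z):
    c,F=(d,A) if n=='t' else (e,B)
    v=ray(F(*q),z,c['K'],c['T'])-ray(F(*p),z,c['K'],c['T']); return np.degrees(np.arctan2(v[1],v[0])).round(1),(1000*np.linalg.norm(v)).round(1)
print('trafo y dir',ang('t',(183,398),(283,413),.046),ang('s',(370,72),(437,40),.046),ang('s',(393,97),(463,57),.046))
print('choke x dir',ang('t',(652,455),(637,548),.045),ang('s',(40,268),(88,325),.007))
print('heat x dir',ang('t',(718,75),(683,135),.05),ang('t',(688,55),(645,120),.05),ang('s',(330,478),(362,537),.05),ang('s',(385,460),(413,520),.05))
for c,nm,rois in((d,'top',dict(t2=(135,150,230,250),t3=(405,175,500,295))),(e,'scene',dict(t2=(365,95,455,175),t3=(130,230,250,360)))):
  b,g,r=cv2.split(c['f'].astype(np.int16)); w=(r-b)  # mat is bluish: r<b ; tray r>=b
  for k,(x0,y0,x1,y1) in rois.items():
    s=np.clip(w[y0:y1,x0:x1]+100,0,255).astype(np.uint8)
    th,mm=cv2.threshold(cv2.GaussianBlur(s,(3,3),0),0,255,cv2.THRESH_OTSU)
    mm=cv2.morphologyEx(mm,cv2.MORPH_CLOSE,np.ones((5,5)))
    cc=max(cv2.findContours(mm,0,2)[0],key=cv2.contourArea)[:,0]+[x0,y0]
    P=np.array([ray(p,.022,c['K'],c['T'])[:2] for p in cc]).astype(np.float32)
    R=cv2.minAreaRect(P); print(nm,k,th,np.round(R[0],4),np.round(R[1],4),round(R[2],1)); print(cv2.boxPoints(R).round(3).tolist(), [proj([*q,.022],c['K'],c['T']).round().tolist() for q in cv2.boxPoints(R)])
```

```text
large tri [0.66   0.1143 0.0645] top [0.6582 0.1122] scene [0.6612 0.1148]
medium tri [ 0.6586 -0.0035  0.0478] top [ 0.6568 -0.0051] scene [ 0.6601 -0.0033]
small tri [ 0.5508 -0.1098  0.0357] top [ 0.5497 -0.1116] scene [ 0.5518 -0.1086]
heat tri [ 0.6709 -0.1125  0.0474] top [ 0.6688 -0.1141] scene [ 0.6727 -0.1121]
trafo tri [0.4555 0.1111 0.0434] top [0.4543 0.1093] scene [0.4577 0.1106]
choke tri [ 0.443  -0.1157  0.0309] top [ 0.4415 -0.1183] scene [ 0.4441 -0.114 ]
relay tri [0.5588 0.1187 0.0454] top [0.5562 0.116 ] scene [0.563 0.116]
trafo y dir (np.float64(-91.8), np.float64(54.4)) (np.float64(84.3), np.float64(45.8)) (np.float64(88.9), np.float64(50.9))
choke x dir (np.float64(176.3), np.float64(50.8)) (np.float64(-7.3), np.float64(51.2))
heat x dir (np.float64(156.8), np.float64(41.3)) (np.float64(154.0), np.float64(46.4)) (np.float64(-18.6), np.float64(38.1)) (np.float64(-22.4), np.float64(38.2))
top t2 105.0 [0.5196 0.3313] [0.1264 0.1638] 68.9
[[0.41999998688697815, 0.3019999861717224], [0.5730000138282776, 0.24300000071525574], [0.6190000176429749, 0.361000001430511
[... 286 characters left out ...]
90734863], [0.414000004529953, -0.2409999966621399]] [[470.0, 288.0], [487.0, 198.0], [436.0, 184.0], [417.0, 273.0]]
scene t2 107.0 [0.5242 0.3294] [0.1264 0.1723] 68.9
[[0.42100000381469727, 0.3009999990463257], [0.5820000171661377, 0.23899999260902405], [0.6269999742507935, 0.3569999933242798], [0.46700000762939453, 0.4189999997615814]] [[372.0, 119.0], [402.0, 166.0], [449.0, 152.0], [416.0, 107.0]]
scene t3 148.0 [ 0.371  -0.3034] [0.1106 0.0893] 61.5
[[0.3050000071525574, -0.3310000002384186], [0.3840000033378601, -0.37299999594688416], [0.43700000643730164, -0.2759999930858612], [0.3580000102519989, -0.2329999953508377]] [[130.0, 230.0], [130.0, 265.0], [184.0, 254.0], [181.0, 220.0]]
```

Run:
```python
from h import *
d=np.load("top0.npz")['f']; e=np.load("scene0.npz")['f']
z=lambda f,x,y,w,h:cv2.resize(f[y:y+h,x:x+w],None,fx=4,fy=4,interpolation=cv2.INTER_CUBIC)
C=np.zeros((600,800,3),np.uint8)
for (f,x,y,w,h),(X,Y) in(((d,135,155,95,90),(0,0)),((d,410,180,85,110),(400,0)),((e,368,100,85,70),(0,361))):
    c=z(f,x,y,w,h); hh=min(600-Y,c.shape[0]); C[Y:Y+hh,X:X+c.shape[1]]=c[:hh]
cv2.imwrite("pics/trays.png",C)
cv2.imwrite("pics/t3s.png",z(e,132,232,115,125))
```

```text
(no output)
```

View pics/trays.png

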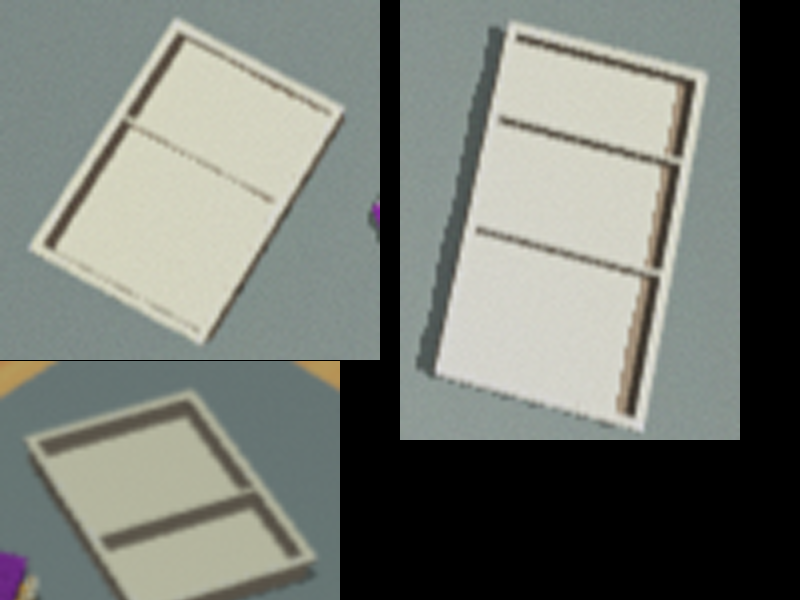

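View pics/t3s.png

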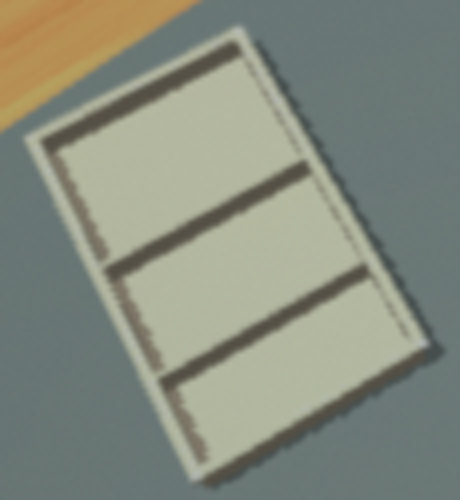

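The trays read well. In both, the wide compartment is at the robot-near end (bottom in the top view), so tray +x points away from the robot. Fitting the rim corners at z=0.022 next.

Run:
```python
from h import *
d=np.load("top0.npz"); e=np.load("scene0.npz")
def fit(L,W,sets):
    # corner order: (+x,+y),(+x,-y),(-x,-y),(-x,+y)
    M=np.array([[L/2,W/2],[L/2,-W/2],[-L/2,-W/2],[-L/2,W/2]])
    for nm,c,off,pts in sets:
        idx=[i for i,p in enumerate(pts) if p]
        Q=np.array([ray((off[0]+pts[i][0]/4,off[1]+pts[i][1]/4),.022,c['K'],c['T'])[:2] for i in idx]); m=M[idx]
        a=Q-Q.mean(0); b=m-m.mean(0)
        th=np.arctan2((b[:,0]*a[:,1]-b[:,1]*a[:,0]).sum(),(a*b).sum()); R=np.array([[np.cos(th),-np.sin(th)],[np.sin(th),np.cos(th)]])
        t=Q.mean(0)-R@m.mean(0); res=Q-(m@R.T+t)
        print(nm,'c',t.round(4),'deg',np.degrees(th).round(1),'res mm',(1000*res).round(1).tolist())
    return
fit(.157,.116,[('t2 top',d,(135,155),[(178,18),(345,107),(205,343),(30,247)]),('t2 sc',e,(368,100),[None,(None),None,None][:0] or [(315,194),None,(27,79),(192,31)])])
fit(.212,.116,[('t3 top',d,(410,180),[(110,22),(307,72),(242,430),(35,375)]),('t3 sc',e,(132,232),[(428,345),(195,480),(25,135),(240,27)])])
```

```text
t2 top c [0.5201 0.3303] deg -21.0 res mm [[3.3, 1.0], [1.3, -2.7], [-3.3, -2.3], [-1.3, 4.0]]
t2 sc c [0.5223 0.3346] deg -20.1 res mm [[1.0, 0.4], [-1.6, -1.6], [0.6, 1.2]]
t3 top c [ 0.5115 -0.3205] deg -8.4 res mm [[2.7, 1.6], [2.7, -2.9], [-2.6, -1.7], [-2.8, 2.9]]
t3 sc c [ 0.5142 -0.318 ] deg -8.6 res mm [[3.4, 1.8], [1.8, -1.9], [-3.6, -1.9], [-1.7, 2.0]]
```

Tray fits agree across the two views to about 4 mm: tray2 at (0.521,0.3325) yaw −20.5°, tray3 at (0.513,−0.319) yaw −8.5°. The triangulated heights match the given sizes. I'll start with the choke at (0.443,−0.116), jaw yaw −95°.

```bash
python3 -m pendant '[[[0,0,-0.0107,0.0837,0.1597,-0.0333,0.6],[0,0,-0.0107,0.0837,0.1597,-0.0333,0.6],[0,0,-0.0107,0.0837,0.1597,-0.0333,0.6],[0,0,-0.0107,0.0837,0.1597,-0.0333,0.6],[0,0,-0.0107,0.0837,0.1597,-0.0333,0.6],[0,0,-0.0107,0.0837,0.1597,-0.0333,0.6],[0,0,-0.0107,0.0837,0.1597,-0.0333,0.6],[0,0,-0.0107,0.0837,0.1597,-0.0333,0.6],[0,0,-0.0107,0.0837,0.1597,-0.0333,0.6],[0,0,-0.0107,0.0837,0.1597,-0.0333,0.6],[0,0,-0.0107,0.0837,0.1597,-0.0333,0.6],[0,0,-0.0107,0.0837,0.1597,-0.0333,0.6],[0,0,0,0,0,0,0.6],[0,0,0,0,0,0,0.6]]]'
cat >> h.py <<'E'
def st():
    s=manip.state(); w,x,y,z=s['tool_rot']
    yaw=np.degrees(np.arctan2(2*(x*y+w*z),1-2*(y*y+z*z))); tilt=np.degrees(np.arccos(-(1-2*(x*x+y*y))))
    print('t %.2f'%s['time'],'pos',np.round(s['tool_pos'],4),'yaw %.1f tilt %.1f'%(yaw,tilt),'F',np.round(s['contact_force'],1),'g %.3f'%s['gripper_width'])
E
python3 -c "
from h import *
st(); f,K,T=grab('top'); g,K2,T2=grab('scene')
cv2.imwrite('pics/a1.png',np.hstack([cv2.resize(f[180:300,300:420],None,fx=3.3,fy=3.3),cv2.resize(g[150:270,190:310],None,fx=3.3,fy=3.3)]))"
```

```text
time: 1.85
tool_pos: [0.4426, -0.1159, 0.1312]
tool_rot: [-0.0, -0.674, 0.739, 0.0]
contact_force: [-0.3, -0.1, 1.2]
gripper_width: 0.602
t 1.85 pos [ 0.4426 -0.1159  0.1312] yaw -95.2 tilt 0.0 F [-0.3 -0.1  1.2] g 0.602
```

View pics/a1.png

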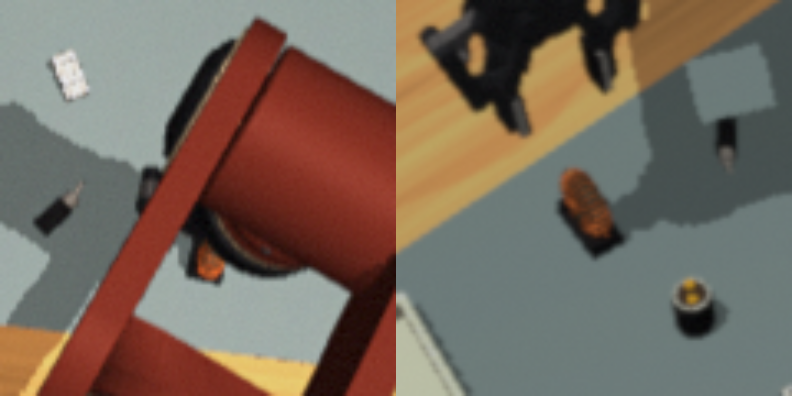

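The gripper is above the choke. In the scene half of the composite its fingers straddle the choke's line and the path below is clear. Descending and closing.

```bash
python3 -m pendant '[[[0,0,0,0,0,-0.06,0.6],[0,0,0,0,0,-0.06,0.6],[0,0,0,0,0,-0.06,0.6],[0,0,0,0,0,-0.06,0.6],[0,0,0,0,0,-0.06,0.6],[0,0,0,0,0,-0.06,0.6],[0,0,0,0,0,-0.06,0.6],[0,0,0,0,0,-0.024,0.6],[0,0,0,0,0,0,0.6],[0,0,0,0,0,0,0],[0,0,0,0,0,0,0],[0,0,0,0,0,0,0],[0,0,0,0,0,0,0],[0,0,0,0,0,0,0],[0,0,0,0,0,0,0]]]'; python3 -c "
from h import *
st()"
```

```text
time: 3.82
tool_pos: [0.4435, -0.116, 0.0211]
tool_rot: [0.0, -0.674, 0.739, -0.001]
contact_force: [0.3, -0.6, 5.1]
gripper_width: 0.204
t 3.83 pos [ 0.4435 -0.116   0.0211] yaw -95.2 tilt 0.1 F [ 0.3 -0.6  5.1] g 0.204
```

Opening 0.204 (≈17.3 mm) matches the 18 mm ring, so it's held. Lifting and carrying over to tray3's wide compartment.

```bash
python3 -m pendant '[[[0,0,0,0,0,0.04,0],[0,0,0,0,0,0.08,0],[0,0,0,0,0,0.08,0],[0,0,0,0,0,0.08,0],[0,0,0,0,0,0.08,0],[0,0,0,0,0,0.04,0],[0,0,-0.003,0.006,-0.06,0,0],[0,0,-0.003,0.006,-0.12,0,0],[0,0,-0.003,0.006,-0.14,0,0],[0,0,-0.003,0.006,-0.14,0,0],[0,0,-0.003,0.006,-0.14,0,0],[0,0,-0.003,0.006,-0.12,0,0],[0,0,0,0,-0.056,0,0],[0,0,0,0,0,0,0],[0,0,0,0,0,0,0]]]'; python3 -c "
from h import *
st(); g,K2,T2=grab('scene')
cv2.imwrite('pics/a2.png',cv2.resize(g[150:370,90:310],None,fx=2.7,fy=2.7))"
```

```text
time: 5.7
tool_pos: [0.4515, -0.3088, 0.1198]
tool_rot: [0.0, -0.653, 0.757, 0.001]
contact_force: [-0.1, -0.5, -2.3]
gripper_width: 0.2
t 5.70 pos [ 0.4515 -0.3088  0.1198] yaw -98.5 tilt 0.1 F [-0.1 -0.5 -2.3] g 0.200
```

View pics/a2.png

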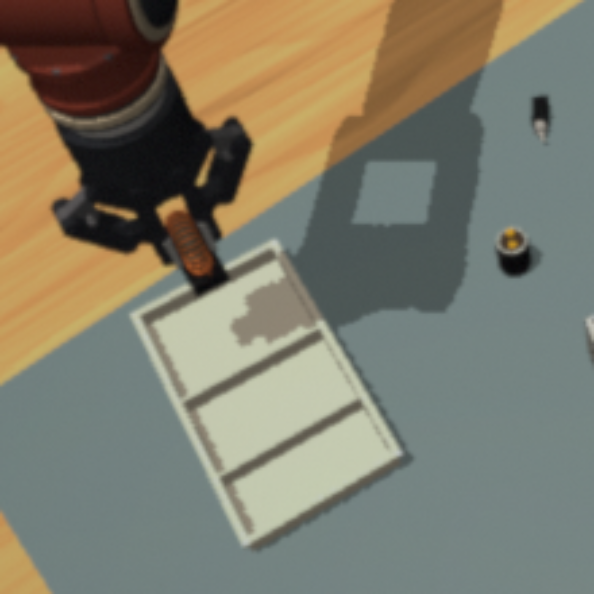

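The choke hangs upright over tray3's wide compartment (picture around (195,245)). Lowering gently and checking before release.

```bash
python3 -m pendant '[[[0,0,0,0,0,-0.06,0],[0,0,0,0,0,-0.08,0],[0,0,0,0,0,-0.08,0],[0,0,0,0,0,-0.08,0],[0,0,0,0,0,-0.04,0],[0,0,0,0,0,-0.02,0],[0,0,0,0,0,-0.012,0],[0,0,0,0,0,-0.008,0],[0,0,0,0,0,-0.004,0],[0,0,0,0,0,0,0]]]'; python3 -c "
from h import *
st()"
```

```text
time: 7.0
tool_pos: [0.452, -0.3099, 0.0247]
tool_rot: [0.0, -0.653, 0.757, -0.0]
contact_force: [0.3, 0.9, -1.2]
gripper_width: 0.203
t 7.00 pos [ 0.452  -0.3099  0.0247] yaw -98.5 tilt 0.0 F [ 0.3  0.9 -1.2] g 0.203
```

```bash
python3 -m pendant '[[[0,0,0,0,0,-0.004,0],[0,0,0,0,0,0,0],[0,0,0,0,0,0,0.45],[0,0,0,0,0,0,0.45],[0,0,0,0,0,0,0.45],[0,0,0,0,0,0.04,0.45],[0,0,0,0,0,0.08,0.45],[0,0,0,0,0,0.1,0.45],[0,0,0,0,0,0.1,0.45],[0,0,0,0,0,0.06,0.6],[0,0,0,0.03,0.06,0,0.6],[0,0,0,0.066,0.13,0,0.6],[0,0,0,0.07,0.15,0,0.6],[0,0,0,0.07,0.15,0,0.6],[0,0,0,0.07,0.15,0,0.6],[0,0,0,0.06,0.11,0,0.6],[0,0,0,0.03,0.05,0,0.6],[0,0,0,0,0,0,0.6],[0,0,0,0,0,0,0.6]]]'; python3 -c "
from h import *
st(); g,K2,T2=grab('scene')
cv2.imwrite('pics/a3.png',cv2.resize(g[150:370,120:360],None,fx=2.7,fy=2.7))"
```

```text
time: 9.38
tool_pos: [0.5503, -0.1103, 0.118]
tool_rot: [-0.0, -0.653, 0.758, 0.0]
contact_force: [-0.0, 0.7, -0.5]
gripper_width: 0.599
t 9.38 pos [ 0.5503 -0.1103  0.118 ] yaw -98.5 tilt 0.0 F [-0.   0.7 -0.5] g 0.599
```

View pics/a3.png

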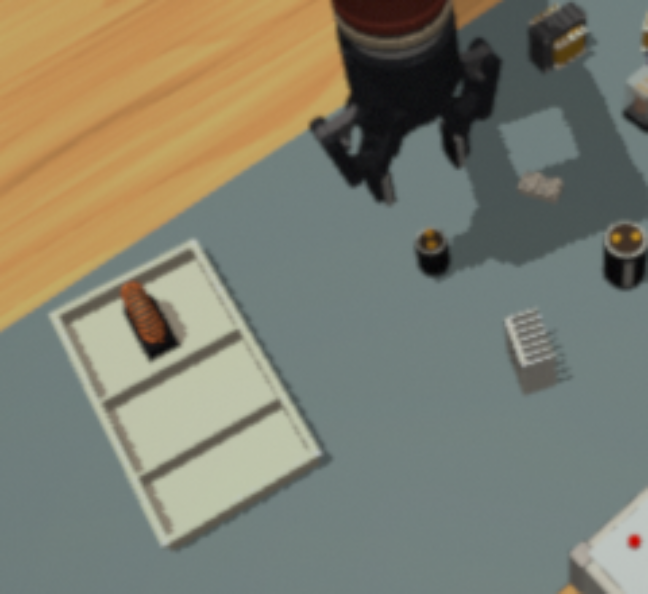

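The choke stands upright inside the wide compartment (picture (148,320)). The small capacitor is next: the gripper is above it, so I'm descending.

```bash
python3 -m pendant '[[[0,0,0,0,0,-0.06,0.6],[0,0,0,0,0,-0.08,0.6],[0,0,0,0,0,-0.08,0.6],[0,0,0,0,0,-0.08,0.6],[0,0,0,0,0,-0.06,0.6],[0,0,0,0,0,-0.04,0.6],[0,0,0,0,0,-0.032,0.6],[0,0,0,0,0,0,0.6],[0,0,0,0,0,0,0],[0,0,0,0,0,0,0],[0,0,0,0,0,0,0],[0,0,0,0,0,0,0],[0,0,0,0,0,0,0]]]'; python3 -c "
from h import *
st()"
```

```text
time: 11.05
tool_pos: [0.5517, -0.11, 0.0114]
tool_rot: [0.0, -0.653, 0.757, -0.001]
contact_force: [0.3, -0.6, 6.4]
gripper_width: 0.281
t 11.05 pos [ 0.5517 -0.11    0.0114] yaw -98.5 tilt 0.1 F [ 0.3 -0.6  6.4] g 0.281
```

```bash
python3 -m pendant '[[[0,0,0,0,0,0.04,0],[0,0,0,0,0,0.08,0],[0,0,0,0,0,0.1,0],[0,0,0,0,0,0.1,0],[0,0,0,0,0,0.08,0],[0,0,0,0,0,0.04,0],[0,0,0,0.013,-0.072,0,0],[0,0,0,0.025,-0.14,0,0],[0,0,0,0.025,-0.15,0,0],[0,0,0,0.025,-0.15,0,0],[0,0,0,0.025,-0.15,0,0],[0,0,0,0.025,-0.14,0,0],[0,0,0,0.015,-0.08,0,0],[0,0,0,0,0,0,0],[0,0,0,0,0,0,0]]]'; python3 -c "
from h import *
st(); g,K2,T2=grab('scene')
cv2.imwrite('pics/a4.png',cv2.resize(g[170:370,110:310],None,fx=3,fy=3))"
```

```text
time: 12.92
tool_pos: [0.5888, -0.3293, 0.1197]
tool_rot: [0.0, -0.653, 0.757, 0.001]
contact_force: [-0.2, 0.3, -0.4]
gripper_width: 0.282
t 12.93 pos [ 0.5888 -0.3293  0.1197] yaw -98.5 tilt 0.1 F [-0.2  0.3 -0.4] g 0.282
```

View pics/a4.png

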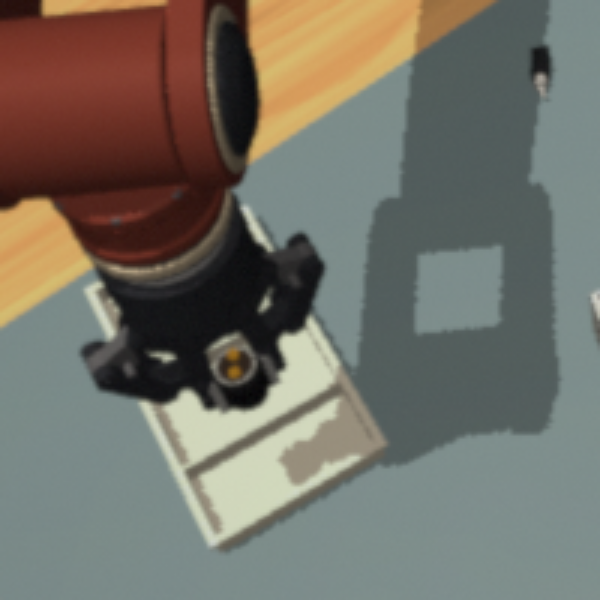

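```bash
python3 -c "
from h import *
g,K,T=grab('scene'); p=[.5888,-.3293]; uv=(110+235/3,170+362/3)
print(uv,proj([*p,.1197+.0266],K,T),ray(uv,.1197+.0246,K,T))"
```

```text
(188.33333333333331, 290.6666666666667) [187.63320498 291.60443618] [ 0.58693791 -0.3272552   0.1443    ]
```

The held cap is within 3 mm of the tool axis (narrow compartment tolerance ±14 mm). Setting it down.

```bash
python3 -m pendant '[[[0,0,0,0.004,-0.004,-0.06,0],[0,0,0,0,0,-0.08,0],[0,0,0,0,0,-0.1,0],[0,0,0,0,0,-0.08,0],[0,0,0,0,0,-0.06,0],[0,0,0,0,0,-0.024,0],[0,0,0,0,0,-0.012,0],[0,0,0,0,0,-0.008,0],[0,0,0,0,0,-0.004,0],[0,0,0,0,0,0,0],[0,0,0,0,0,0,0]]]'; python3 -c "
from h import *
st()"
```

```text
time: 14.4
tool_pos: [0.5906, -0.3316, 0.0145]
tool_rot: [0.0, -0.653, 0.757, -0.001]
contact_force: [-2.0, 1.0, 3.9]
gripper_width: 0.284
t 14.40 pos [ 0.5906 -0.3316  0.0145] yaw -98.5 tilt 0.1 F [-2.   1.   3.9] g 0.284
```

Floor contact at 3.9 N and the expected height. Releasing, lifting and going to the heat sink.

```bash
python3 -m pendant '[[[0,0,0,0,0,0,0.45],[0,0,0,0,0,0,0.45],[0,0,0,0,0,0,0.45],[0,0,0,0,0,0.04,0.45],[0,0,0,0,0,0.08,0.45],[0,0,0,0,0,0.1,0.45],[0,0,0,0,0,0.1,0.45],[0,0,0,0,0,0.1,0.6],[0,0,-0.01,0.03,0.07,0,0.6],[0,0,-0.01,0.05,0.13,0,0.6],[0,0,-0.01,0.05,0.15,0,0.6],[0,0,-0.01,0.05,0.15,0,0.6],[0,0,-0.01,0.05,0.15,0,0.6],[0,0,-0.01,0.05,0.13,0,0.6],[0,0,-0.015,0.04,0.094,0,0.6],[0,0,0,0,0,0,0.6],[0,0,0,0,0,0,0.6]]]'; python3 -c "
from h import *
st(); g,K2,T2=grab('scene')
cv2.imwrite('pics/a5.png',cv2.resize(g[180:370,120:360],None,fx=3,fy=3))"
```

```text
time: 16.52
tool_pos: [0.6703, -0.1133, 0.1196]
tool_rot: [0.0, -0.559, 0.829, -0.001]
contact_force: [-0.2, -0.4, -0.3]
gripper_width: 0.6
t 16.52 pos [ 0.6703 -0.1133  0.1196] yaw -112.0 tilt 0.1 F [-0.2 -0.4 -0.3] g 0.600
```

View pics/a5.png

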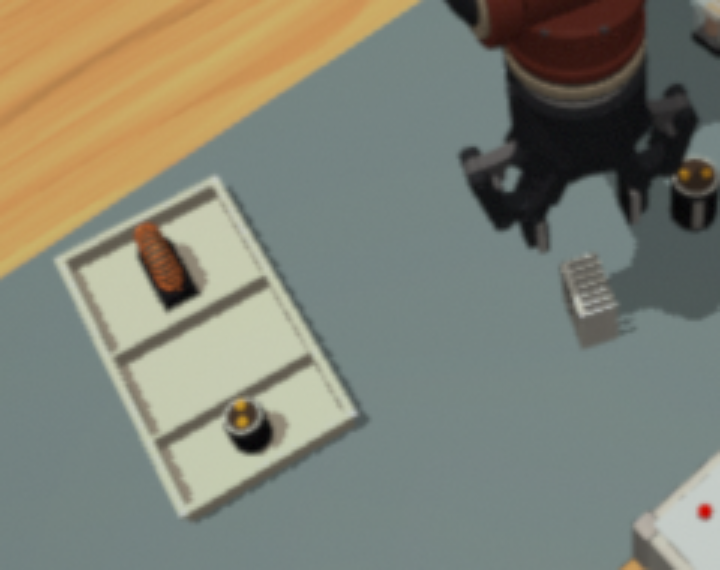

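The small cap stands in the narrow compartment (picture (245,425)) and the jaws line up with the heat sink. Descending.

```bash
python3 -m pendant '[[[0,0,0,0.002,0,-0.06,0.6],[0,0,0,0,0,-0.08,0.6],[0,0,0,0,0,-0.08,0.6],[0,0,0,0,0,-0.08,0.6],[0,0,0,0,0,-0.06,0.6],[0,0,0,0,0,-0.04,0.6],[0,0,0,0,0,-0.022,0.6],[0,0,0,0,0,0,0.6],[0,0,0,0,0,0,0],[0,0,0,0,0,0,0],[0,0,0,0,0,0,0],[0,0,0,0,0,0,0],[0,0,0,0,0,0,0]]]'; python3 -c "
from h import *
st()"
```

```text
time: 18.2
tool_pos: [0.6714, -0.113, 0.014]
tool_rot: [0.001, -0.559, 0.829, -0.001]
contact_force: [-0.2, -0.4, 6.0]
gripper_width: 0.297
t 18.20 pos [ 0.6714 -0.113   0.014 ] yaw -112.0 tilt 0.1 F [-0.2 -0.4  6. ] g 0.297
```

```bash
python3 -m pendant '[[[0,0,0,0,0,0.04,0],[0,0,0,0,0,0.08,0],[0,0,0,0,0,0.1,0],[0,0,0,0,0,0.1,0],[0,0,0,0,0,0.08,0],[0,0,0,0,0,0.04,0],[0,0,0.01,-0.04,-0.06,0,0],[0,0,0.01,-0.08,-0.12,0,0],[0,0,0.01,-0.1,-0.145,0,0],[0,0,0.01,-0.1,-0.145,0,0],[0,0,0.01,-0.1,-0.145,0,0],[0,0,0.01,-0.086,-0.129,0,0],[0,0,0.015,-0.06,-0.09,0,0],[0,0,0,0,0,0,0],[0,0,0,0,0,0,0]]]'; python3 -c "
from h import *
st(); g,K2,T2=grab('scene')
cv2.imwrite('pics/a6.png',cv2.resize(g[170:370,110:310],None,fx=3,fy=3))"
```

```text
time: 20.08
tool_pos: [0.5291, -0.3206, 0.1225]
tool_rot: [0.0, -0.653, 0.758, 0.0]
contact_force: [-0.6, 0.2, -0.9]
gripper_width: 0.3
t 20.07 pos [ 0.5291 -0.3206  0.1225] yaw -98.5 tilt 0.1 F [-0.6  0.2 -0.9] g 0.300
```

View pics/a6.png

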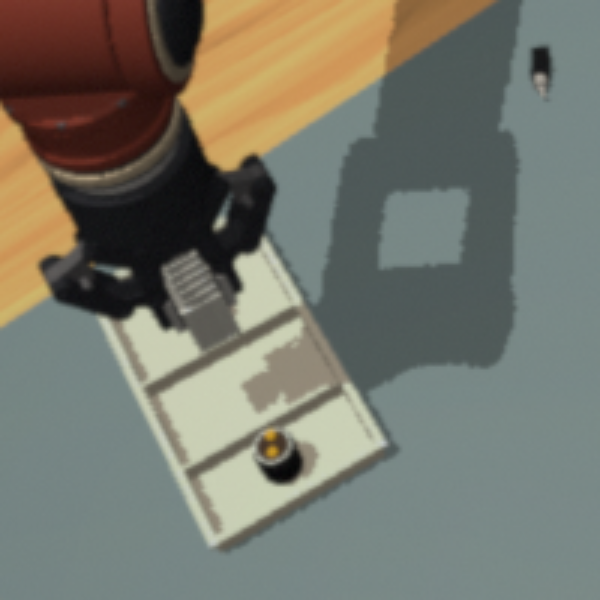

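The heat sink is held upright, centred over the middle compartment line. Setting it down (12 pictures used so far).

```bash
python3 -m pendant '[[[0,0,0,0.003,0,-0.06,0],[0,0,0,0,0,-0.08,0],[0,0,0,0,0,-0.1,0],[0,0,0,0,0,-0.08,0],[0,0,0,0,0,-0.06,0],[0,0,0,0,0,-0.024,0],[0,0,0,0,0,-0.012,0],[0,0,0,0,0,-0.008,0],[0,0,0,0,0,-0.002,0],[0,0,0,0,0,0,0],[0,0,0,0,0,0,0]]]'; python3 -c "
from h import *
st()"
```

```text
time: 21.5
tool_pos: [0.5302, -0.3215, 0.017]
tool_rot: [0.0, -0.653, 0.757, -0.001]
contact_force: [-0.7, -0.0, 0.9]
gripper_width: 0.301
t 21.50 pos [ 0.5302 -0.3215  0.017 ] yaw -98.5 tilt 0.1 F [-0.7 -0.   0.9] g 0.301
```

```bash
python3 -m pendant '[[[0,0,0,0,0,0,0.45],[0,0,0,0,0,0,0.45],[0,0,0,0,0,0,0.45],[0,0,0,0,0,0.06,0.45],[0,0,0,0,0,0.12,0.45],[0,0,0,0,0,0.14,0.45],[0,0,0,0,0,0.14,0.6],[0,0,-0.006,0.03,0.1,0,0.8],[0,0,-0.006,0.05,0.17,0,0.8],[0,0,-0.006,0.05,0.17,0,0.8],[0,0,-0.006,0.05,0.17,0,0.8],[0,0,-0.006,0.05,0.17,0,0.8],[0,0,-0.006,0.05,0.17,0,0.8],[0,0,-0.006,0.05,0.17,0,0.8],[0,0,-0.006,0.05,0.17,0,0.8],[0,0,-0.006,0.05,0.17,0,0.8],[0,0,-0.006,0.05,0.16,0,0.8],[0,0,-0.0067,0.038,0.121,0,0.8],[0,0,0,0,0,0,0.8],[0,0,0,0,0,0,0.8]]]'; python3 -c "
from h import *
st(); g,K,T=grab('scene'); cv2.imwrite('pics/a7.png',g)
cv2.imwrite('pics/a7c.png',np.hstack([cv2.resize(g[220:370,120:260],None,fx=2.8,fy=2.8),cv2.resize(g[130:280,310:450],None,fx=2.8,fy=2.8)]))"
```

```text
time: 24.0
tool_pos: [0.6593, 0.1136, 0.132]
tool_rot: [0.0, -0.57, 0.822, -0.0]
contact_force: [0.1, -0.0, 0.7]
gripper_width: 0.798
t 24.00 pos [0.6593 0.1136 0.132 ] yaw -110.5 tilt 0.0 F [ 0.1 -0.   0.7] g 0.798
```

View pics/a7c.png

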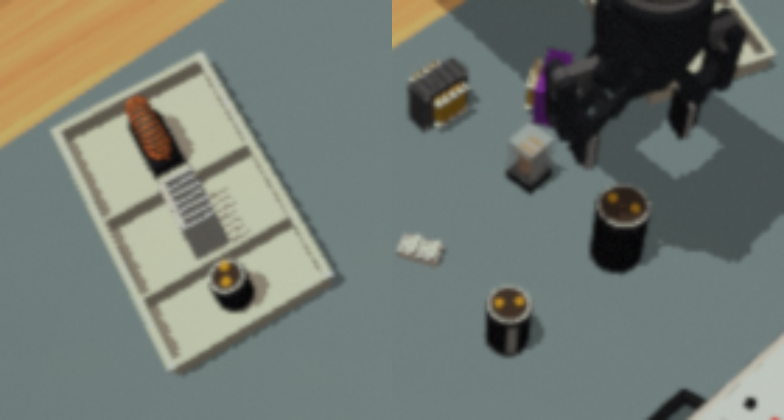

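All three parts stand correctly in tray3 (heat sink at left panel (195,210)), and the jaws straddle the large cap. Descending.

```bash
python3 -m pendant '[[[0,0,0,0.001,0,-0.06,0.8],[0,0,0,0,0,-0.08,0.8],[0,0,0,0,0,-0.08,0.8],[0,0,0,0,0,-0.08,0.8],[0,0,0,0,0,-0.06,0.8],[0,0,0,0,0,-0.04,0.8],[0,0,0,0,0,-0.04,0.8],[0,0,0,0,0,0,0.8],[0,0,0,0,0,0,0],[0,0,0,0,0,0,0],[0,0,0,0,0,0,0],[0,0,0,0,0,0,0],[0,0,0,0,0,0,0]]]'; python3 -c "
from h import *
st()"
```

```text
time: 25.68
tool_pos: [0.6605, 0.1141, 0.0226]
tool_rot: [0.001, -0.57, 0.822, -0.001]
contact_force: [1.0, -0.9, 5.5]
gripper_width: 0.48
t 25.68 pos [0.6605 0.1141 0.0226] yaw -110.5 tilt 0.1 F [ 1.  -0.9  5.5] g 0.480
```

```bash
python3 -m pendant '[[[0,0,0,0,0,0.04,0],[0,0,0,0,0,0.1,0],[0,0,0,0,0,0.1,0],[0,0,0,0,0,0.1,0],[0,0,0,0,0,0.1,0],[0,0,0,0,0,0.04,0],[0,0,0,-0.03,0.06,0,0],[0,0,0,-0.06,0.12,0,0],[0,0,0,-0.07,0.15,0,0],[0,0,0,-0.07,0.15,0,0],[0,0,0,-0.07,0.15,0,0],[0,0,0,-0.05,0.11,0,0],[0,0,0,-0.036,0.07,0,0],[0,0,0,0,0,0,0],[0,0,0,0,0,0,0],[0,0,0,0,0,0,0]]]'; python3 -c "
from h import *
st(); g,K,T=grab('scene')
cv2.imwrite('pics/a8.png',cv2.resize(g[60:210,330:480],None,fx=4,fy=4))
print([ (4*(proj(q,K,T)-[330,60])).round().tolist() for q in ([.5636,.3166,.188],)])"
```

```text
time: 27.68
tool_pos: [0.5636, 0.3155, 0.1413]
tool_rot: [-0.0, -0.569, 0.822, -0.0]
contact_force: [0.3, 0.2, -0.7]
gripper_width: 0.473
t 27.68 pos [0.5636 0.3155 0.1413] yaw -110.6 tilt 0.0 F [ 0.3  0.2 -0.7] g 0.473
[[394.0, 135.0]]
```

View pics/a8.png

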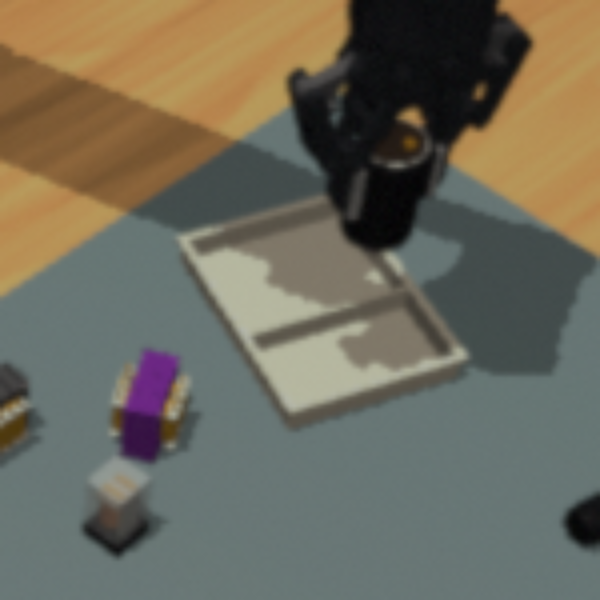

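```bash
python3 -c "
from h import *
g,K,T=grab('scene')
for q in ([.5636,.3155,.185],[.5636,.3155,.121],[.5636,.3166,.069],[.4915,.3435,.049]): print((4*(proj(q,K,T)-[330,60])).round())
# divider-line and far-wall check of the narrow compartment from this view (rim z=.022)
for uv in ((466,355),(293,420),(255,342),(410,296)): print(ray((330+uv[0]/4,60+uv[1]/4),.022,K,T).round(4))"
```

```text
[392. 140.]
[374. 227.]
[362. 290.]
[298. 231.]
[0.617  0.3613 0.022 ]
[0.5811 0.2448 0.022 ]
[0.5223 0.2749 0.022 ]
[0.5611 0.375  0.022 ]
```

The held cap matches the predicted axis (top (392,140), bottom (374,227)), so it's upright. The compartment estimates differ by 2–4 mm along tray x, so I nudge +1.5 mm and lower.

```bash
python3 -m pendant '[[[0,0,0,0.006,0,-0.06,0],[0,0,0,0,0,-0.08,0],[0,0,0,0,0,-0.1,0],[0,0,0,0,0,-0.08,0],[0,0,0,0,0,-0.08,0],[0,0,0,0,0,-0.036,0],[0,0,0,0,0,-0.016,0],[0,0,0,0,0,-0.01,0],[0,0,0,0,0,-0.006,0],[0,0,0,0,0,0,0],[0,0,0,0,0,0,0]]]'; python3 -c "
from h import *
st()"
```

```text
time: 29.15
tool_pos: [0.5652, 0.3168, 0.0256]
tool_rot: [0.001, -0.57, 0.822, -0.0]
contact_force: [-0.9, -0.8, 3.7]
gripper_width: 0.479
t 29.15 pos [0.5652 0.3168 0.0256] yaw -110.5 tilt 0.1 F [-0.9 -0.8  3.7] g 0.479
```

```bash
python3 -m pendant '[[[0,0,0,0,0,0,0.62],[0,0,0,0,0,0,0.62],[0,0,0,0,0,0,0.62],[0,0,0,0,0,0.06,0.62],[0,0,0,0,0,0.12,0.62],[0,0,0,0,0,0.14,0.62],[0,0,0,0,0,0.12,0.62],[0,0,0,0,0,0.04,0.7],[0,0,0.012,-0.04,-0.077,0,0.85],[0,0,0.014,-0.06,-0.12,0,0.85],[0,0,0.014,-0.07,-0.13,0,0.85],[0,0,0.014,-0.07,-0.13,0,0.85],[0,0,0.014,-0.07,-0.13,0,0.85],[0,0,0.014,-0.07,-0.13,0,0.85],[0,0,0.018,-0.057,-0.11,0,0.85],[0,0,0,0,0,0,0.85],[0,0,0,0,0,0,0.85]]]'; python3 -c "
from h import *
st(); g,K,T=grab('scene')
cv2.imwrite('pics/a9.png',cv2.resize(g[70:220,290:460],None,fx=4,fy=4))"
```

```text
time: 31.28
tool_pos: [0.4554, 0.1101, 0.1443]
tool_rot: [0.0, -0.691, 0.723, 0.0]
contact_force: [0.6, -0.4, -0.9]
gripper_width: 0.853
t 31.27 pos [0.4554 0.1101 0.1443] yaw -92.5 tilt 0.0 F [ 0.6 -0.4 -0.9] g 0.853
```

View pics/a9.png

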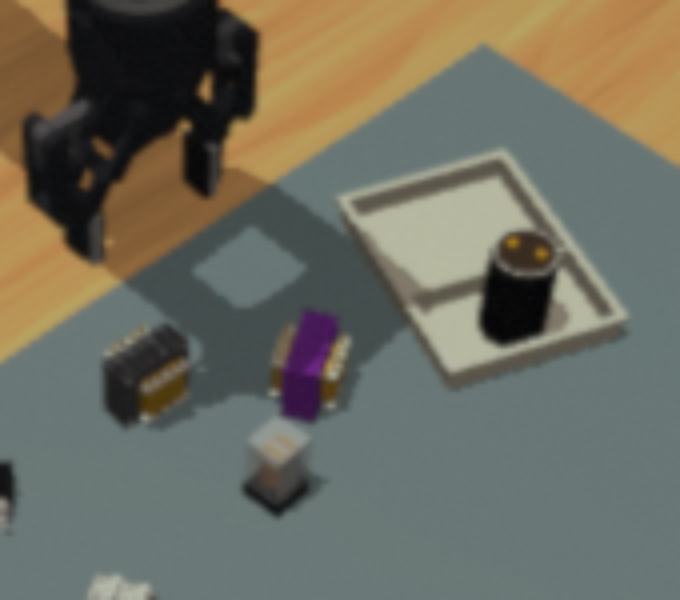

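The large cap stands in the narrow compartment (picture (520,285)) and the gripper is above the grey transformer (145,375). Descending. I've one picture left, kept for the final check.

```bash
python3 -m pendant '[[[0,0,0,0.001,0,-0.07,0.85],[0,0,0,0,0,-0.1,0.85],[0,0,0,0,0,-0.1,0.85],[0,0,0,0,0,-0.1,0.85],[0,0,0,0,0,-0.07,0.85],[0,0,0,0,0,-0.05,0.85],[0,0,0,0,0,-0.04,0.85],[0,0,0,0,0,0,0.85],[0,0,0,0,0,0,0],[0,0,0,0,0,0,0],[0,0,0,0,0,0,0],[0,0,0,0,0,0,0],[0,0,0,0,0,0,0]]]'; python3 -c "
from h import *
st()"
```

```text
time: 32.95
tool_pos: [0.4568, 0.1099, 0.0131]
tool_rot: [0.001, -0.692, 0.722, -0.001]
contact_force: [0.5, 1.4, 5.4]
gripper_width: 0.578
t 32.95 pos [0.4568 0.1099 0.0131] yaw -92.5 tilt 0.1 F [0.5 1.4 5.4] g 0.578
```

```bash
python3 -m pendant '[[[0,0,0,0,0,0.04,0],[0,0,0,0,0,0.08,0],[0,0,0,0,0,0.12,0],[0,0,0,0,0,0.12,0],[0,0,0,0,0,0.1,0],[0,0,0,0,0,0.04,0],[0,0,-0.012,0.01,0.064,0,0],[0,0,-0.015,0.02,0.13,0,0],[0,0,-0.015,0.025,0.15,0,0],[0,0,-0.015,0.025,0.16,0,0],[0,0,-0.015,0.025,0.16,0,0],[0,0,-0.015,0.02,0.15,0,0],[0,0,-0.013,0.015,0.12,0,0],[0,0,0,0,0,0,0],[0,0,0,0,0,0,0],[0,0,0,0,0,0,0]]]'; python3 -c "
from h import *
st()"
```

```text
time: 34.95
tool_pos: [0.4902, 0.3422, 0.1362]
tool_rot: [-0.001, -0.57, 0.822, -0.0]
contact_force: [-0.2, -0.2, -3.7]
gripper_width: 0.576
t 34.95 pos [0.4902 0.3422 0.1362] yaw -110.5 tilt 0.1 F [-0.2 -0.2 -3.7] g 0.576
```

Weight 3.7 N and opening 0.576 confirm it's held; the place pose is right. Lowering.

```bash
python3 -m pendant '[[[0,0,0,0.002,0.002,-0.06,0],[0,0,0,0,0,-0.1,0],[0,0,0,0,0,-0.1,0],[0,0,0,0,0,-0.1,0],[0,0,0,0,0,-0.06,0],[0,0,0,0,0,-0.036,0],[0,0,0,0,0,-0.016,0],[0,0,0,0,0,-0.01,0],[0,0,0,0,0,-0.006,0],[0,0,0,0,0,0,0],[0,0,0,0,0,0,0]]]'; python3 -c "
from h import *
st()"
```

```text
time: 36.33
tool_pos: [0.4917, 0.3441, 0.0161]
tool_rot: [0.001, -0.57, 0.822, -0.0]
contact_force: [-2.7, -1.2, 4.3]
gripper_width: 0.576
t 36.33 pos [0.4917 0.3441 0.0161] yaw -110.5 tilt 0.1 F [-2.7 -1.2  4.3] g 0.576
```

```bash
python3 -m pendant '[[[0,0,0,0,0,0,0.7],[0,0,0,0,0,0,0.7],[0,0,0,0,0,0,0.7],[0,0,0,0,0,0.06,0.7],[0,0,0,0,0,0.12,0.7],[0,0,0,0,0,0.16,0.7],[0,0,0,0,0,0.16,0.7],[0,0,0,0,0,0.16,0.7],[0,0,0,-0.04,-0.13,0.04,0.7],[0,0,0,-0.04,-0.17,0,0.7],[0,0,0,-0.04,-0.17,0,0.7],[0,0,0,-0.04,-0.17,0,0.7],[0,0,0,-0.04,-0.17,0,0.7],[0,0,0,-0.04,-0.17,0,0.7],[0,0,0,-0.04,-0.17,0,0.7],[0,0,0,-0.03,-0.1,0,0.7],[0,0,0,0,0,0,0.7],[0,0,0,0,0,0,0.7],[0,0,0,0,0,0,0.7]]]'; python3 -c "
from h import *
st(); g,K,T=grab('scene')
cv2.imwrite('pics/fin.png',cv2.resize(g[70:370,120:470],None,fx=2.2,fy=2))"
```

```text
time: 38.7
tool_pos: [0.4138, 0.032, 0.1902]
tool_rot: [0.0, -0.571, 0.821, 0.0]
contact_force: [-0.3, 0.6, -0.8]
gripper_width: 0.697
t 38.70 pos [0.4138 0.032  0.1902] yaw -110.4 tilt 0.0 F [-0.3  0.6 -0.8] g 0.697
```

View pics/fin.png

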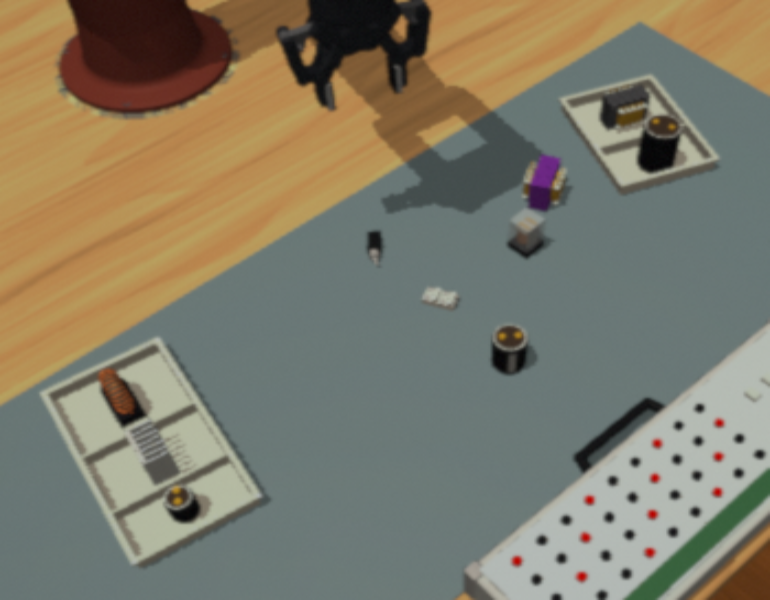

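All five parts stand in their compartments (tray2 parts at (625,105) and (660,142); tray3 parts at (120,395), (155,455) and (182,502)). The relay and medium cap are unmoved. One numeric check of the two tightest fits, then hand in.

```bash
python3 -c "
from h import *
g,K,T=grab('scene')
for n,uv,z,c,a in (('large',(661,126),.069,(.5223,.3346),-20.1),('small',(180,493),.039,(.5142,-.318),-8.6),('trafo',(627,98),.049,(.5223,.3346),-20.1)):
    p=ray((120+uv[0]/2.2,70+uv[1]/2),z,K,T)[:2]-c; r=np.radians(a)
    print(n,'in tray',np.round([p@[np.cos(r),np.sin(r)],p@[-np.sin(r),np.cos(r)]],4))
d=np.load('scene0.npz')['f'].astype(int)
for n,(x,y) in dict(medium=(335,225),relay=(348,172)).items(): print(n,'pixel change',np.abs(d[y:y+32,x:x+32]-g[y:y+32,x:x+32]).mean().round(1))
print(manip.job_done())"
```

```text
large in tray [ 0.0464 -0.0037]
small in tray [0.0749 0.002 ]
trafo in tray [-0.0279 -0.0032]
medium pixel change 1.1
relay pixel change 1.1
the job is handed in; nothing more can be done
None
```

Both kits are made up and the job is handed in, at about 39 s of the 115 s allowed. No verdict came back.

**Placed:** I picked up each part once and lowered it to its compartment floor. All five were released only after they were at floor height. I used the grey transformer and left the purple look-alike alone.

**Final picture:** All five parts stand upright in their named compartments.

**Measured positions in the tray frames:**

| Part | x measured (mm) | x allowed (mm) | y measured (mm) |
|---|---|---|---|
| Large capacitor | 46.4 | 34.5 to 56.5 | −3.7 |
| Small capacitor | 74.9 | 64 to 92 | 2.0 |
| Transformer | −27.9 | −57.5 to −5.5 | −3.2 |

All three y values are within the allowed ranges.

**Not measured:** I checked the choke and heat sink by eye and by the tool pose at release, not by a final position measurement.

**Left in place:** The areas around the medium capacitor and the relay are unchanged between the first and last pictures (mean difference about 1 grey level).

**Disagreements:** The two camera views differed by 2 to 5 mm on tray2's position. I used a value between them, and it fell within tolerance. The grip readings came out 1 to 2 mm below the stated part sizes, and I treated this as a scale error in the opening sensor.

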